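# Sieve the small nuts out of the rust-ink hardware

### The job

Small and large steel nuts for the rust ink are mixed in the wooden hand sieve. Carry it level to the tub and set it down with its lips between the two battens and its frame riding on them; then, holding it, shake it side to side along the battens until all five small nuts have dropped into the tub and the three large ones are left in the sieve, and let go with it still seated there. Feel for the battens and go gently: do not lean on them or ram the stops, spill no nuts, and leave the jars, tape and cork where they are.

Things in the scene. Friction and masses are not known exactly. Their poses are not given: they have to be found in the camera images.
- sieve_handle (a point): Middle of the straight wooden crossbar by which the sieve is held: 124 mm long along the sieve's x, 18 mm square, 112 mm above the sieve's underside, over its middle, carried by a steel strap at each end; 42 mm of free air between it and the frame's top edge. z is up. The loaded sieve weighs 0.55 to 0.8 kg and balances about this bar.
- sieve_foot (a point): Centre of the underside of the hand sieve: wooden frame 124 mm (x) by 212 mm (y, its long side), 61 mm high, open on top, standing on the 3 mm black mat at the start. Rebated below: along each long side an inner lip 16 mm deep and 196 mm long, outer faces 100 mm apart, goes down between the tub's battens; the frame then rides on the batten tops with the shoulders 16 mm above the underside.
- sieve_grid (a point): Centre of the top of the sieve's grid, 19 mm above its underside: four steel slats 19 mm wide across x, at 40 mm spacing, and two 3 mm wires along y (openings 26 x 21 mm; 22 mm beyond the outer slats). Nuts lie flat on it, stay put in a smooth level carry, and slide when shaken along y with more than about 5 m/s2 (say strokes of 50 mm in 0.2 s); several strokes are needed.
- tub: Grey plastic catch tub, 200 mm (x) by 340 mm (y) and 85 mm high, walls 4 mm, fixed; origin at the centre of its underside, z up. Seated on the battens, the sieve's underside is 89 to 97 mm above the tub's underside; with a lip standing on a batten it is 104 mm or more. The battens' pads give about 1 mm for 10 N; 25 N is too much.
- tub_rim (a point): Centre of the tub's mouth. Two pale battens, 18 mm wide, 104 mm apart inside (2 mm play each side of the lips), lie along the tub's y across it on cork shims. Their place is NOT measured: tops 20 to 28 mm above the rim, the pair up to 6 mm off centre in x; feel for both. Cross-strips 16 mm high stop the sieve, 153 mm from the centre either way in y: it can slide 47 mm either way.
- small1_mid (a point): Small nut: plain steel hex nut, 17 mm across flats, 8 mm thick, 12 g, lying flat on one of the sieve's slats at the start. Point: its middle
- small2_mid (a point): Small nut: plain steel hex nut, 17 mm across flats, 8 mm thick, 12 g, lying flat on one of the sieve's slats at the start. Point: its middle
- small3_mid (a point): Small nut: plain steel hex nut, 17 mm across flats, 8 mm thick, 12 g, lying flat on one of the sieve's slats at the start. Point: its middle
- small4_mid (a point): Small nut: plain steel hex nut, 17 mm across flats, 8 mm thick, 12 g, lying flat on one of the sieve's slats at the start. Point: its middle
- small5_mid (a point): Small nut: plain steel hex nut, 17 mm across flats, 8 mm thick, 12 g, lying flat on one of the sieve's slats at the start. Point: its middle
- large1_mid (a point): Large nut: plain steel hex nut, 30 mm across flats, 16 mm thick, 62 g, lying in the sieve. Point: its middle
- large2_mid (a point): Large nut: plain steel hex nut, 30 mm across flats, 16 mm thick, 62 g, lying in the sieve. Point: its middle
- large3_mid (a point): Large nut: plain steel hex nut, 30 mm across flats, 16 mm thick, 62 g, lying in the sieve. Point: its middle
- ink_jar: Bystander: closed amber glass ink jar, 44 mm across, 45 mm high, on the mat beyond the tub. Origin at its underside
- ink_jar2: Bystander: closed glass ink jar with paper label, 48 mm across, 55 mm high, on the mat beyond the sieve. Origin at its underside
- tape_roll: Bystander: roll of masking tape lying flat, 90 mm across, 25 mm high. Origin at its underside
- cork_stopper: Bystander: bottle cork standing on end beyond the sieve, 22 mm across, 40 mm high. Origin at its underside
Mind the look-alikes: they are no part of the job. What is shaped like the part that bears large1_mid but pink is not meant.

How it is judged:
By the outcome, as a careful person would: the job done as asked, in the order asked, and still so for the second after the job is handed in, with the robot touching nothing.
It also fails if it takes over 58 s, if anything falls off the work surface, if the arm or the gripper's body presses on something with over 40 N, if the wrist force passes 120 N, or if a joint passes its speed limit or range.

### The arm

A 6-joint arm with a two-finger parallel gripper is mounted at the origin on the work surface. World frame = base frame: x ahead of the robot, y to its left, z up, the work surface at z = 0. Lengths are in m, angles in rad, forces in N, time in s.
With the tool pointing down it reaches from about 0.3 to 0.75 m from the base axis. Payload 8.5 kg.
Tool frame: the origin (TCP) lies between the finger pads; the fingertips stand 11 mm ahead of it and the grasp point (between the pads) lies 8 mm behind it; z points along the fingers, y is the direction in which the jaws open and shut (so a half turn about z gives the same grasp; the last joint's range is limited). The gripper opens to 88 mm and grips with 3 to 60 N. Pads are 18 mm wide; open, the fingers measure 123 mm over their backs; the gripper's body (75 mm by 187 mm) begins 45 mm behind the grasp point.
Start: joints at [-1.348, 0.381, 1.297, -0, 1.464, -0.215], TCP at [0.233, -0.498, 0.25] pointing down, gripper open.
Joint ranges: [-3.11, 3.11], [-0.89, 2.33], [0.22, 2.48], [-1.42, 4.56], [0.17, 2.85], [-2.88, 2.88]. Speed limits (rad/s): [2.39, 2.39, 3.14, 3.14, 3.14, 3.14].

### API

Orientations are given as a unit quaternion [x, y, z, w].
In Python, from bench import ctrl, vision gives the robot as it stands.
- The arm moves only by the tool carry_out, never from a script. Its argument "plan" is a list of rows, each a list of 7 numbers: the opening, from -1 (shut) to 1 (fully open), then the shift along the tool's x, y, z in cm, then the turn, a rotation vector about the tool's x, y, z in degrees. In form: [[claw, dx, dy, dz, ax, ay, az], ...]. A call has 1 to 5 rows; each row shifts and turns the commanded pose from where the row before left it, along the tool's axes as they then stand; what a row does not reach is not made up. A row lasts 1/8 s, in which the tool goes at most 62.5 mm and 10.7 degrees, less where a joint would pass 70% of its speed; a pose out of reach is approached as far as the arm can. A call with a gripper value outside its range is refused whole. The fingers move at their own pace and stop on an object; the grip force is fixed at half the most. Time passes only in rows, so rows that do not move let the fingers close. It gives the time, the measured TCP pose, the force and the opening at its end, in the units of the state.
- ctrl.state(): the state, without advancing time (a new reading comes with each control period).
- vision.snapshot(name): name is "scene" or "top" or "wrist"; returns (picture, depth): 480x640x3 uint8, red, green, blue; 480x640 float32, m along the optical axis (not along the pixel's ray), 0 where there is no reading.
- vision.get_calibration(name): a dict with "K" (3x3 intrinsics, pixels), "xyz" and "orientation" of the camera in the world; the wrist camera has in their place "tool_from_camera" (4x4, takes a point from camera to tool coordinates, whose origin is the TCP and whose axes are the flange's). Camera axes: x right, y up, looking along -z (the intrinsics and any distortion apply to the point x, -y, -z); pixel columns grow to the right and rows downward; lengths in m; the calibration is good to about 2 mm. The wrist camera is an equidistant fisheye: a pixel r from the principal point sees the ray r / f radians off the axis. A picture is of the moment at which its call begins: read the wrist's pose just before it. get_calibration takes no time and is no camera call.
- ctrl.finish_job(): hands the job in, once; it reports no verdict.
Trained networks look in the newest picture that a camera, given by its name, has taken for a name from the list of things; names that differ only in an ending like _2 or _b are one class to them, and where a whole thing is asked for, a point or a joint stands for the part that bears it (a point fixed in the world has none). Each returns a list of dicts, best first, with "conf" (0 to 1); they miss things now and then, are a little off and sometimes report something else, mostly with a low value. They report only what shows in the picture. A call takes as long as a camera call. They do not tell look-alikes from the thing itself.
- vision.masks_of(camera, label): "mask" (480x640 bool, what is visible of it) and "at" ([row, column] in pixels, amid what is visible of it).
- vision.spot_point(camera, label): "at" ([row, column] in pixels: a listed point, or the origin of a listed thing).
The state is a dict: "time_s": time; "q": joint angles; "qvel": joint speeds; "tau": joint torques, N m; "ee_pos": TCP position; "tool_rot": TCP orientation; "contact_force": force on the tool from outside, world axes, zero at the start; "torque": the same for the moment, N m; "opening": finger opening in m.
Only numpy, scipy, OpenCV 4.12 (cv2) and the standard library are available. Lean on these libraries where they do the work, as an engineer would, in place of code of your own. Each camera call takes 0.05 s, during which the arm holds its last target.

## Working session

There is one attempt and no reset: what is moved stays moved. The work goes in short steps, Python scripts to look and compute and a tool call to move; the robot and the scene stay as the last step left them, time stands still between calls to the robot, and variables do not carry over. Pictures are saved under pics/ and viewed, and the job is handed in when it is done.

Besides the shell and the picture viewer there is one more tool, called by a JSON object that holds its "fn" and its "kwargs". carry_out: Moves the arm, as the interface text tells. Its arguments: {"type":"object","properties":{"plan":{"type":"array"}},"required":["plan"]}

```bash
ls; mkdir -p pics; python3 - <<'E'
from bench import ctrl, vision
import cv2
print(ctrl.state())
for n in("scene","top","wrist"):
    p,d=vision.snapshot(n); cv2.imwrite(f"pics/{n}0.png",p[:,:,::-1]); 
    c=vision.get_calibration(n); print(n,c)
E
```

```text
pics
{'time_s': 0.0, 'q': array([-1.34831068e+00,  3.81213651e-01,  1.29823826e+00, -1.51316762e-05,
        1.46358467e+00, -2.15325557e-01]), 'qvel': array([ 0.00176528, -0.00034598, -0.00068319,  0.00113265,  0.00013569,
        0.00018664]), 'tau': array([ 2.19356021e-03, -4.37927771e+01, -2.24557650e+01,  7.14755268e-02,
        3.51670536e-02, -1.09405773e-04]), 'ee_pos': array([ 0.23310143, -0.49787995,  0.24913586]), 'tool_rot': array([ 9.76135263e-01,  2.17162213e-01, -1.01064262e-05, -7.21933587e-04]), 'contact_force': array([-0.01567237,  0.16724352, -0.63428236]), 'torque': array([-0.02991523,  0.03318884,  0.01903121]), 'opening': 0.08793445770611072}
scene {'K': array([[551.47896374,   0.        , 311.64022197],
       [  0.        , 551.47896374, 242.75375584],
       [  0.        ,   0.        ,   1.        ]]), 'xyz': array([ 1.0153111 , -0.40120241,  0.92172902]), 'orientation': array([0.27710092, 0.10506328, 0.34215084, 0.89168918])}
top {'K': array([[433.56585053,   0.        , 322.71570598],
       [  0.        , 433.56585053, 238.27251234],
       [  0.        ,   0.        ,   1.        ]]), 'xyz': array([0.55127275, 0.00688369, 0.86566722]), 'orientation': array([ 0.03693812, -0.0211323 , -0.70123751,  0.71165649])}
wrist {'K': array([[371.64829954,   0.        , 321.48190847],
       [  0.        , 371.64829954, 244.21974744],
       [  0.        ,   0.        ,   1.        ]]), 'tool_from_camera': array([[ 6.56035694e-05,  9.48783518e-01,  3.15926939e-01,
         8.23468969e-02],
       [ 9.99999997e-01, -7.76755169e-05,  2.56188379e-05,
         4.98280751e-04],
       [ 4.88465195e-05,  3.15926936e-01, -9.48783520e-01,
        -1.34231117e-01],
       [ 0.00000000e+00,  0.00000000e+00,  0.00000000e+00,
         1.00000000e+00]])}
```

View pics/top0.png

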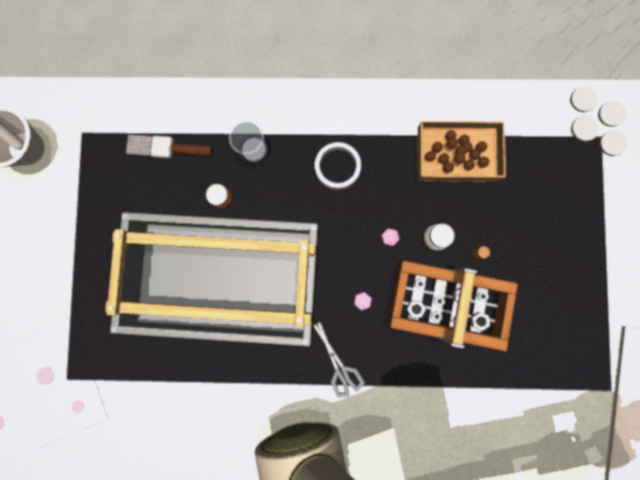

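View pics/scene0.png

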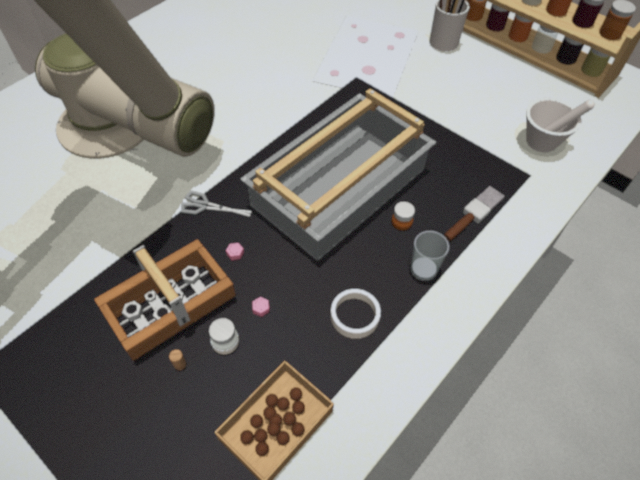

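```bash
cat > h.py <<'E'
import numpy as np, cv2
from bench import ctrl, vision
from scipy.spatial.transform import Rotation as R
def cloud(n,d):
    c=vision.get_calibration(n);K=c["K"]
    v,u=np.mgrid[0:480,0:640]
    P=np.stack([(u-K[0,2])/K[0,0]*d,-(v-K[1,2])/K[1,1]*d,-d],-1)
    return P@R.from_quat(c["orientation"]).as_matrix().T+c["xyz"]
def proj(n,X):
    c=vision.get_calibration(n);K=c["K"]
    p=(np.atleast_2d(X)-c["xyz"])@R.from_quat(c["orientation"]).as_matrix()
    return np.stack([K[0,0]*p[:,0]/-p[:,2]+K[0,2],K[1,1]*-p[:,1]/-p[:,2]+K[1,2]],-1)
def wcloud(d,st):
    c=vision.get_calibration("wrist");K=c["K"];T=c["tool_from_camera"]
    v,u=np.mgrid[0:480,0:640]
    x=(u-K[0,2]);y=(v-K[1,2]);r=np.hypot(x,y)+1e-9;th=r/K[0,0]
    t=np.tan(th)
    P=np.stack([x/r*t*d,-y/r*t*d,-d],-1)
    P[th>1.3]=np.nan
    P=P@T[:3,:3].T+T[:3,3]
    return P@R.from_quat(st["tool_rot"]).as_matrix().T+st["ee_pos"]
E
python3 - <<'E'
from h import *
for n in("top","scene"):
    p,d=vision.snapshot(n); P=cloud(n,d); np.savez(f"{n}0.npz",p=p,d=d,P=P)
    for l in["sieve_handle","sieve_foot","sieve_grid","tub","tub_rim","ink_jar","ink_jar2","tape_roll","cork_stopper","small1_mid","large1_mid"]:
        r=vision.spot_point(n,l)
        print(n,l,[(np.round(a["at"]).tolist(),round(a["conf"],2),np.round(P[int(a["at"][0]),int(a["at"][1])],3).tolist()) for a in r[:8]])
E
```

```text
top sieve_handle [([308.0, 462.0], 0.75, [0.498, -0.212, 0.123])]
top sieve_foot [([303.0, 447.0], 0.84, [0.498, -0.217, 0.003])]
top sieve_grid [([303.0, 446.0], 0.67, [0.498, -0.217, 0.003]), ([293.0, 462.0], 0.52, [0.524, -0.213, 0.122])]
top tub [([274.0, 228.0], 0.6, [0.548, 0.216, 0.005])]
top tub_rim [([276.0, 213.0], 0.73, [0.544, 0.243, 0.007])]
top ink_jar [([239.0, 436.0], 0.67, [0.621, -0.183, 0.058]), ([199.0, 225.0], 0.63, [0.691, 0.214, 0.049]), ([321.0, 478.0], 0.57, [0.468, -0.265, 0.038])]
top ink_jar2 [([239.0, 436.0], 0.67, [0.621, -0.183, 0.058]), ([199.0, 225.0], 0.63, [0.691, 0.214, 0.049]), ([321.0, 478.0], 0.57, [0.468, -0.265, 0.038])]
top tape_roll [([237.0, 436.0], 0.74, [0.623, -0.183, 0.058]), ([164.0, 339.0], 0.73, [0.774, -0.004, 0.002])]
top cork_stopper [([251.0, 477.0], 0.51, [0.601, -0.268, 0.034])]
top small1_mid [([166.0, 336.0], 0.64, [0.769, 0.004, 0.003]), ([284.0, 419.0], 0.58, [0.535, -0.157, 0.032])]
top large1_mid [([300.0, 364.0], 0.75, [0.504, -0.055, 0.023]), ([312.0, 412.0], 0.6, [0.483, -0.142, 0.039]), ([235.0, 392.0], 0.55, [0.629, 
[... 404 characters left out ...]
, 354.0], 0.63, [0.762, -0.001, 0.002]), ([342.0, 227.0], 0.57, [0.645, -0.205, 0.048]), ([184.0, 337.0], 0.4, [0.593, 0.144, 0.117])]
scene ink_jar2 [([317.0, 354.0], 0.63, [0.762, -0.001, 0.002]), ([342.0, 227.0], 0.57, [0.645, -0.205, 0.048]), ([184.0, 337.0], 0.4, [0.593, 0.144, 0.117])]
scene tape_roll [([318.0, 354.0], 0.64, [0.765, -0.002, 0.003])]
scene cork_stopper [([274.0, 159.0], 0.55, [0.503, -0.213, 0.126]), ([365.0, 180.0], 0.51, [0.606, -0.282, 0.028]), ([276.0, 189.0], 0.28, [0.49, -0.156, 0.039])]
scene small1_mid []
scene large1_mid [([309.0, 261.0], 0.8, [0.631, -0.112, 0.02]), ([275.0, 192.0], 0.55, [0.493, -0.154, 0.038]), ([252.0, 236.0], 0.52, [0.507, -0.057, 0.021])]
```

View pics/wrist0.png

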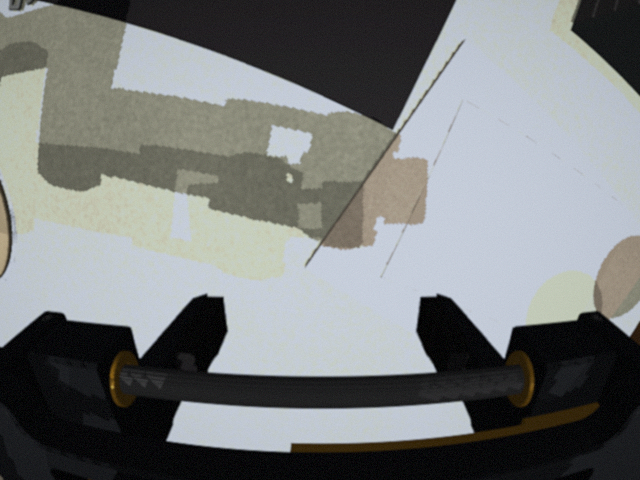

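```bash
python3 - <<'E'
from h import *
for n in("top","scene"):
    P=np.load(f"{n}0.npz")["P"].reshape(-1,3); d=np.load(f"{n}0.npz")["d"].ravel()
    P=P[d>0]
    def rect(Q,name):
        r=cv2.minAreaRect((Q[:,:2]*1000).astype(np.float32)); print(n,name,len(Q),np.round(r[0],1),np.round(r[1],1),round(r[2],2),"zmed",np.round(np.percentile(Q[:,2],[5,50,95]),4),"mean",np.round(Q.mean(0),4))
    S=P[(abs(P[:,0]-.5)<.11)&(abs(P[:,1]+.21)<.15)]
    rect(S[(S[:,2]>.108)&(S[:,2]<.135)],"handle")
    rect(S[(S[:,2]>.057)&(S[:,2]<.07)],"frame")
    T=P[(abs(P[:,0]-.55)<.16)&(abs(P[:,1]-.23)<.24)]
    h=np.histogram(T[:,2],bins=np.arange(0,.14,.003)); print(h[0], )
    rect(T[(T[:,2]>.08)&(T[:,2]<.093)],"rim")
    rect(T[(T[:,2]>.098)&(T[:,2]<.14)],"batten")
    M=P[(abs(P[:,0]-.7)<.03)&(abs(P[:,1]-.1)<.03)]; print("mat",np.median(M[:,2]))
E
```

```text
top handle 976 [ 498.1 -214.4] [ 20.1 133.6] 80.15 zmed [0.1144 0.1235 0.1261] mean [ 0.4979 -0.2128  0.1226]
top frame 3158 [ 518.9 -218.5] [212.1 171.9] 79.47 zmed [0.0611 0.0641 0.0664] mean [ 0.4982 -0.2142  0.0639]
[4987 9898 8736 2056  165  120  134  152  117  116  112  132  101  149
  125  203  293  140  120  122  136  129  132  130  138  132  141  143
  602 2587  392   25   25   30   46   41   50 1038 2632  244   83   92
  157 1075  258    2]
top rim 3776 [541.  219.9] [357.3 216.5] 87.4 zmed [0.0839 0.0883 0.0906] mean [0.5371 0.2075 0.088 ]
top batten 5761 [542.2 219.6] [356.9 145.4] 87.32 zmed [0.1123 0.1155 0.1319] mean [0.5406 0.2226 0.1189]
mat 0.003558892235955513
scene handle 807 [ 497.1 -215. ] [ 20.2 136.1] 79.54 zmed [0.1148 0.1235 0.1262] mean [ 0.5019 -0.2167  0.1227]
scene frame 3204 [ 518.6 -219.1] [211.8 174.8] 79.45 zmed [0.0593 0.0639 0.0665] mean [ 0.5015 -0.2211  0.0636]
[3570 5902 3903 1163  310  289  283  279  274  267  222  206  200  204
  209  287  304  202  195  211  202  204  135   65   56  122  156  173
  673 1520  336   62   97  227  241  246  223  863 1329  218  127  132
  211  562  138    3]
scene rim 2751 [539.1 219.6] [359.4 220.3] 87.56 zmed [0.0828 0.0879 0.0909] mean [0.541  0.2059 0.0876]
scene batten 4555 [540.9 217.3] [356.7 147.8] 87.51 zmed [0.1016 0.1148 0.1314] mean [0.545  0.2056 0.1162]
mat 0.0033648597636994904
```

```bash
cat > bat.py <<'E'
from h import *
def fit(n,P,yaw0=-2.6,c0=(0.541,0.2195)):
    Q=P.reshape(-1,3); Q=Q[np.isfinite(Q).all(1)]
    def loc(Q,yaw,c):
        a=np.radians(yaw);X=np.array([np.cos(a),np.sin(a)]);Y=np.array([-X[1],X[0]])
        D=Q[:,:2]-c; return D@X,D@Y
    yaw=yaw0;c=np.array(c0)
    for it in range(3):
        x,y=loc(Q,yaw,c); out=[]
        for s in(-1,1):
            m=(abs(x-s*.061)<.022)&(abs(y)<.125)&(abs(Q[:,2]-.115)<.006)
            mid=[];yy=[];W=[];I=[];
            for b in np.arange(-.12,.12,.01):
                k=m&(y>=b)&(y<b+.01)
                if k.sum()<15: continue
                lo,hi=np.percentile(x[k],[2,98]);mid.append((lo+hi)/2);W.append(hi-lo);yy.append(b+.005);I.append(hi if s<0 else lo)
            f=np.polyfit(yy,mid,1);out.append((f,np.median(W),np.median(I),np.median(Q[m,2]),m.sum()))
        dy=np.mean([o[0][0] for o in out]); yaw-=np.degrees(dy)
        off=np.mean([o[0][1] for o in out]); a=np.radians(yaw); c=c+off*np.array([np.cos(a),np.sin(a)])
    print(n,"yaw",round(yaw,2),"c",np.round(c,4),[(np.round(o[0]*[57.3,1000],2).tolist(),"w",round(o[1]*1e3,1),"inner",round(o[2]*1e3,1),"z",round(o[3]*1e3,1),o[4]) for o in out])
    # cross strips
    x,y=loc(Q,yaw,c)
    for s in(-1,1):
        m=(abs(x)<.05)&(abs(y-s*.16)<.03)&(Q[:,2]>.12); print("strip",s,np.round(np.percentile(y[m],[3,97])*1e3,1),np.round(np.median(Q[m,2])*1e3,1))
    return yaw,c
if __name__=="__main__":
    for n in("top","scene"): fit(n,np.load(f"{n}0.npz")["P"])
E
python3 bat.py
python3 - <<'E'
import cv2,numpy as np
p=np.load("top0.npz")["p"]
cv2.imwrite("pics/tz.png",cv2.resize(p[200:360,90:330,::-1],None,fx=3,fy=3,interpolation=cv2.INTER_CUBIC))
cv2.imwrite("pics/sz.png",cv2.resize(p[250:360,380:530,::-1],None,fx=5,fy=5,interpolation=cv2.INTER_CUBIC))
E
```

```text
top yaw -2.61 c [0.5421 0.2194] [([-0.02, -60.79], 'w', np.float64(17.1), 'inner', np.float64(-52.2), 'z', np.float64(114.8), np.int64(1549)), ([0.02, 60.79], 'w', np.float64(16.3), 'inner', np.float64(52.5), 'z', np.float64(114.9), np.int64(1465))]
strip -1 [-167.2 -153.8] 130.7
strip 1 [152.1 165.8] 130.3
scene yaw -2.53 c [0.5411 0.2195] [([0.02, -60.93], 'w', np.float64(17.9), 'inner', np.float64(-52.1), 'z', np.float64(114.3), np.int64(893)), ([-0.03, 60.92], 'w', np.float64(17.7), 'inner', np.float64(52.2), 'z', np.float64(114.4), np.int64(991))]
strip -1 [-168.2 -154.1] 130.0
strip 1 [150.6 165.7] 129.6
```

View pics/tz.png

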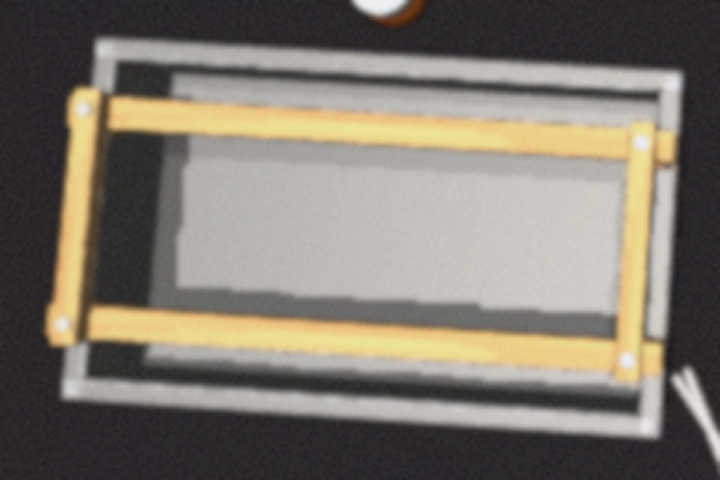

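View pics/sz.png

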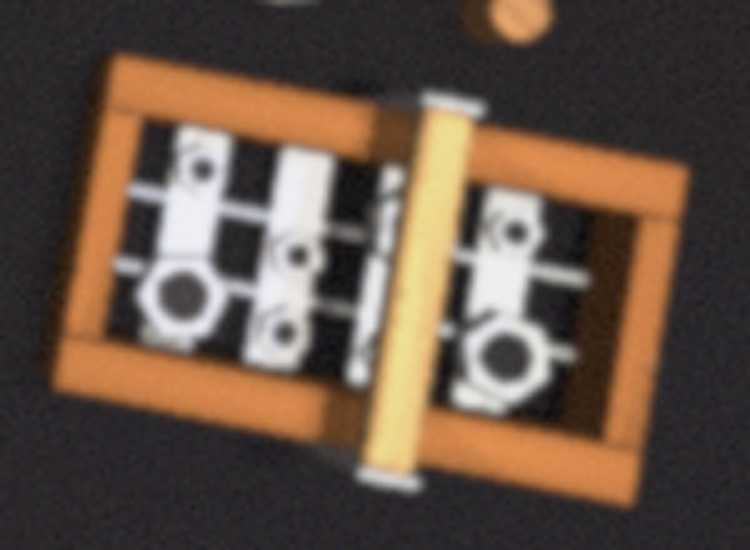

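```bash
python3 - <<'E'
from h import *
for n in("top","scene"):
    P=np.load(f"{n}0.npz")["P"].reshape(-1,3)
    S=P[(abs(P[:,0]-.498)<.1)&(abs(P[:,1]+.214)<.14)]
    S=S[(S[:,2]>.0605)&(S[:,2]<.0675)]; 
    yaw=-10.3;c=np.array([.498,-.2145])
    for it in range(4):
        a=np.radians(yaw);X=np.array([np.cos(a),np.sin(a)]);Y=np.array([-X[1],X[0]])
        x=(S[:,:2]-c)@X;y=(S[:,:2]-c)@Y
        m=[]
        for s in(-1,1):
            k=(abs(x-s*.056)<.012); 
            b=np.arange(-.09,.09,.01);o=[]
            for bb in b:
                kk=k&(y>=bb)&(y<bb+.01)
                if kk.sum()>8:o.append((bb+.005,s*np.percentile(s*x[kk],96)))
            o=np.array(o);m.append(np.polyfit(o[:,0],o[:,1],1))
        ly=[np.percentile(y,.7),np.percentile(y,99.3)]
        m=np.array(m);yaw-=np.degrees(m[:,0].mean());c=c+X*m[:,1].mean()+Y*np.mean(ly)
    print(n,yaw,c,m,ly)
    H=P[(abs(P[:,0]-.498)<.1)&(abs(P[:,1]+.214)<.06)&(abs(P[:,2]-.1235)<.004)]
    d=(H[:,:2]-c); print("handle local",np.median(d@Y),np.percentile(d@X,[2,98]),np.percentile(d@Y,[2,98]),np.median(H[:,2]))
E
```

```text
top -10.392103446418396 [ 0.49817342 -0.21435976] [[-0.00031122 -0.06101137]
 [ 0.0003109   0.06101133]] [np.float64(-0.10515893507112593), np.float64(0.10515907267145605)]
handle local 0.0005507951171329154 [-0.0629868   0.06273724] [-0.00856649  0.00864836] 0.12383623875886329
scene -10.416001214627967 [ 0.49734508 -0.21525659] [[-0.00060992 -0.06186041]
 [ 0.00060986  0.06186041]] [np.float64(-0.10519172142406283), np.float64(0.10519147977650604)]
handle local -0.0002547777255942515 [-0.06398488  0.0638451 ] [-0.00865882  0.00871919] 0.12375368774315865
```

{"fn": "carry_out", "kwargs": {"plan": [[1, 5.14, -2.06, 0, 0, 0, 0], [1, 5.14, -2.06, 0, 0, 0, 0], [1, 5.14, -2.06, 0, 0, 0, 0], [1, 5.14, -2.06, 0, 0, 0, 0], [1, 5.14, -2.06, 0, 0, 0, 0]]}}

```text
time_s: 1.98
ee_pos: [0.4233, -0.2944, 0.2499]
tool_rot: [0.976, 0.217, 0.0, 0.0]
contact_force: [0.9, -0.3, -0.5]
opening: 0.0881
```

{"fn": "carry_out", "kwargs": {"plan": [[1, 5.14, -2.06, 0, 0, 0, 8.87], [1, 0, 0, 0, 0, 0, 8.87], [1, 0, 0, 0, 0, 0, 8.87], [1, 0, 0, 0, 0, 0, 8.87], [1, 0, 0, 0, 0, 0, 0]]}}

```text
time_s: 2.6
ee_pos: [0.4601, -0.2554, 0.2498]
tool_rot: [0.996, -0.09, 0.0, 0.0]
contact_force: [-0.5, 0.2, -0.2]
opening: 0.0879
```

```bash
cat > go.py <<'E'
import sys
from h import *
def need(t,yaw):
    s=ctrl.state();M=R.from_quat(s["tool_rot"]).as_matrix()
    a=np.radians(yaw);G=np.array([[np.cos(a),np.sin(a),0],[np.sin(a),-np.cos(a),0],[0,0,-1]])
    d=(np.array(t)-s["ee_pos"])
    print("t",round(s["time_s"],2),"pos",np.round(s["ee_pos"],4),"F",np.round(s["contact_force"],2),"T",np.round(s["torque"],2),"op",round(s["opening"],4))
    print("tool cm",np.round(M.T@d*100,2),"rotvec deg",np.round(np.degrees(R.from_matrix(M.T@G).as_rotvec()),2))
if __name__=="__main__":
    v=list(map(float,sys.argv[1:])); need(v[:3],v[3])
E
python3 go.py 0.4978 -0.2148 0.107 -10.4
```

```text
t 2.6 pos [ 0.4601 -0.2554  0.2498] F [-0.51  0.23 -0.25] T [ 0.07 -0.05 -0.01] op 0.0879
tool cm [ 2.98 -4.67 14.28] rotvec deg [ 0.   -0.    0.09]
```

{"fn": "carry_out", "kwargs": {"plan": [[1, 2.98, -4.67, 0, 0, 0, 0], [1, 0, 0, 3, 0, 0, 0], [1, 0, 0, 3, 0, 0, 0], [1, 0, 0, 2, 0, 0, 0], [1, 0, 0, 0, 0, 0, 0]]}}

```text
time_s: 3.22
ee_pos: [0.4974, -0.2146, 0.1687]
tool_rot: [0.996, -0.089, -0.001, -0.001]
contact_force: [-0.7, -0.4, 0.8]
opening: 0.0881
```

```bash
python3 go.py 0.4978 -0.2148 0.107 -10.4; python3 - <<'E'
from h import *
s=ctrl.state();p,d=vision.snapshot("wrist");cv2.imwrite("pics/w1.png",p[:,:,::-1])
P=wcloud(d,s);np.savez("w1.npz",p=p,d=d,P=P)
Q=P.reshape(-1,3);H=Q[(np.hypot(Q[:,0]-.498,Q[:,1]+.2148)<.08)&(abs(Q[:,2]-.1235)<.006)]
a=np.radians(-10.4);X=np.array([np.cos(a),np.sin(a)]);Y=np.array([-X[1],X[0]]);D=H[:,:2]-s["ee_pos"][:2]
if len(H):print(len(H),np.percentile(D@X,[2,50,98]),np.percentile(D@Y,[2,50,98]),np.median(H[:,2]))
E
```

```text
t 3.23 pos [ 0.4974 -0.2146  0.1687] F [-0.7  -0.43  0.79] T [0.09 0.06 0.  ] op 0.0881
tool cm [0.06 0.02 6.17] rotvec deg [-0.07  0.15  0.15]
7255 [-0.05816441  0.01352306  0.06407928] [-0.00899323 -0.00041078  0.00831024] 0.12291516781583885
```

View pics/w1.png

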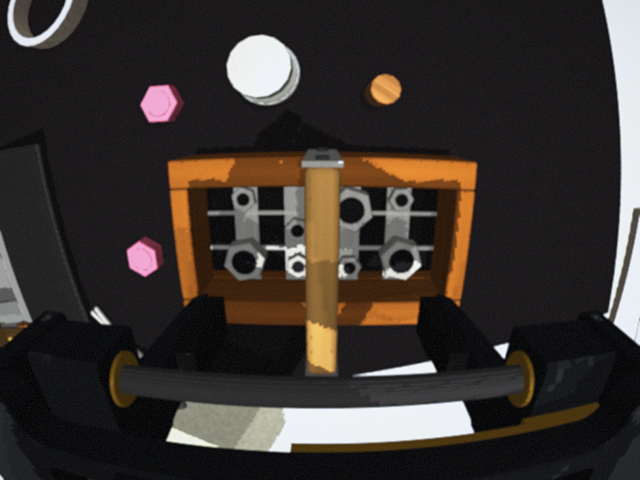

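The wrist picture shows the bar (col 322) midway between the fingers, with 5 small and 3 large nuts on the grid. I'll descend and grip.

{"fn": "carry_out", "kwargs": {"plan": [[1, 0, 0, 2.5, 0, 0, 0], [1, 0, 0, 2.0, 0, 0, 0], [1, 0, 0, 1.2, 0, 0, 0], [1, 0, 0, 0.5, 0, 0, 0], [1, 0, 0, 0, 0, 0, 0]]}}

```text
time_s: 3.9
ee_pos: [0.498, -0.215, 0.1082]
tool_rot: [0.996, -0.09, 0.0, 0.0]
contact_force: [0.3, 0.3, 1.0]
opening: 0.0883
```

{"fn": "carry_out", "kwargs": {"plan": [[0, 0, 0, 0, 0, 0, 0], [-0.4, 0, 0, 0, 0, 0, 0], [-0.7, 0, 0, 0, 0, 0, 0], [-1, 0, 0, 0, 0, 0, 0], [-1, 0, 0, 0, 0, 0, 0]]}}

```text
time_s: 4.53
ee_pos: [0.4978, -0.2149, 0.1078]
tool_rot: [0.996, -0.091, 0.0, 0.0]
contact_force: [0.2, -0.1, -0.7]
opening: 0.0403
```

```bash
python3 go.py 0.4978 -0.2148 0.107 -10.4
```

```text
t 4.53 pos [ 0.4978 -0.2149  0.1078] F [ 0.21 -0.13 -0.67] T [0.03 0.08 0.01] op 0.0403
tool cm [-0.   -0.01  0.08] rotvec deg [ 0.   -0.    0.01]
```

{"fn": "carry_out", "kwargs": {"plan": [[-1, 0, 0, 0, 0, 0, 0], [-1, 0, 0, 0, 0, 0, 0], [-1, 0, 0, 0, 0, 0, 0], [-1, 0, 0, 0, 0, 0, 0]]}}

```text
time_s: 5.03
ee_pos: [0.4978, -0.2148, 0.1077]
tool_rot: [0.996, -0.091, 0.0, -0.0]
contact_force: [0.6, -0.3, -0.2]
opening: 0.0176
```

```bash
python3 go.py 0.4978 -0.2148 0.107 -10.4
```

```text
t 5.03 pos [ 0.4978 -0.2148  0.1077] F [ 0.58 -0.32 -0.25] T [ 0.18 -0.   -0.03] op 0.0176
tool cm [-0.   -0.    0.07] rotvec deg [-0.01 -0.    0.  ]
```

{"fn": "carry_out", "kwargs": {"plan": [[-1, 0, 0, -0.5, 0, 0, 0], [-1, 0, 0, -1.2, 0, 0, 0], [-1, 0, 0, -1.2, 0, 0, 0], [-1, 0, 0, -0.5, 0, 0, 0], [-1, 0, 0, 0, 0, 0, 0]]}}

```text
time_s: 5.65
ee_pos: [0.4979, -0.2149, 0.1422]
tool_rot: [0.996, -0.091, 0.0, 0.0]
contact_force: [-0.1, -0.3, -6.1]
opening: 0.0176
```

```bash
python3 go.py 0.4978 -0.2148 0.265 -10.4;python3 - <<'E'
from h import *
for n in["wrist","scene"]:
    p,d=vision.snapshot(n);cv2.imwrite(f"pics/{n}2.png",p[:,:,::-1])
E
```

```text
t 5.65 pos [ 0.4979 -0.2149  0.1422] F [-0.14 -0.34 -6.1 ] T [ 0.02 -0.   -0.01] op 0.0176
tool cm [-0.000e+00 -1.000e-02 -1.228e+01] rotvec deg [ 0.02 -0.04  0.  ]
```

View pics/wrist2.png

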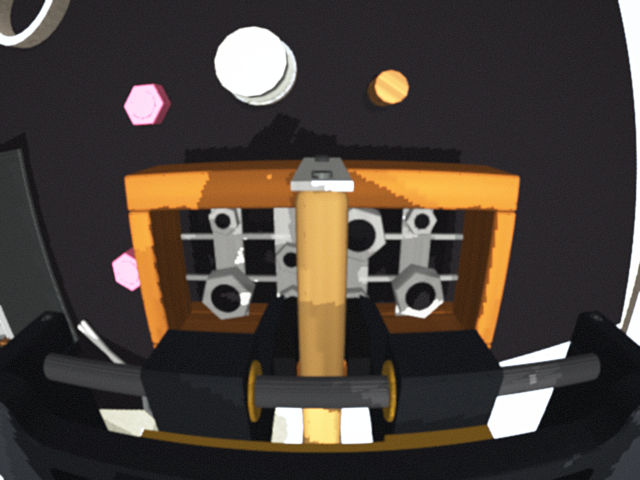

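View pics/scene2.png

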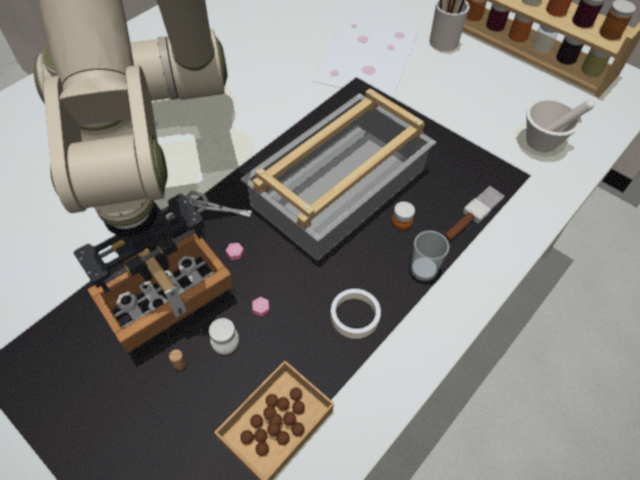

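{"fn": "carry_out", "kwargs": {"plan": [[-1, 0, 0, -0.8, 0, 0, -0.4], [-1, 0, 0, -1.6, 0, 0, -1], [-1, 0, 0, -2.4, 0, 0, -1.5], [-1, 0, 0, -2.6, 0, 0, -1.8], [-1, 0, 0, -2.2, 0, 0, -1.5]]}}

```text
time_s: 6.38
ee_pos: [0.4978, -0.2148, 0.239]
tool_rot: [0.999, -0.036, 0.0, 0.0]
contact_force: [-0.1, -0.1, -6.1]
opening: 0.0178
```

{"fn": "carry_out", "kwargs": {"plan": [[-1, 0, 0, -1.5, 0, 0, -1], [-1, 0, 0, -0.9, 0, 0, -0.6], [-1, 0, 0, -0.3, 0, 0, 0], [-1, 0, 0, 0, 0, 0, 0]]}}

```text
time_s: 6.88
ee_pos: [0.4977, -0.2148, 0.2644]
tool_rot: [1.0, -0.023, -0.0, -0.0]
contact_force: [0.6, -0.5, -6.7]
opening: 0.0176
```

```bash
python3 go.py 0.5416 0.2195 0.265 -2.57
```

```text
t 6.88 pos [ 0.4977 -0.2148  0.2644] F [ 0.61 -0.46 -6.66] T [ 0.05 -0.03  0.06] op 0.0176
tool cm [  2.41 -43.59  -0.05] rotvec deg [-0.02  0.03 -0.04]
```

{"fn": "carry_out", "kwargs": {"plan": [[-1, 0.03, -0.6, 0, 0, 0, 0], [-1, 0.08, -1.5, 0, 0, 0, 0], [-1, 0.13, -2.4, 0, 0, 0, 0], [-1, 0.18, -3.2, 0, 0, 0, 0], [-1, 0.21, -3.8, 0, 0, 0, 0]]}}

```text
time_s: 7.5
ee_pos: [0.5092, -0.0985, 0.2646]
tool_rot: [1.0, -0.023, -0.0, -0.0]
contact_force: [0.5, -0.1, -5.9]
opening: 0.0177
```

{"fn": "carry_out", "kwargs": {"plan": [[-1, 0.22, -4, 0, 0, 0, 0], [-1, 0.22, -4, 0, 0, 0, 0], [-1, 0.22, -4, 0, 0, 0, 0], [-1, 0.22, -4, 0, 0, 0, 0], [-1, 0.22, -4, 0, 0, 0, 0]]}}

```text
time_s: 8.12
ee_pos: [0.5288, 0.1013, 0.2647]
tool_rot: [1.0, -0.022, -0.0, -0.0]
contact_force: [0.5, -0.1, -6.1]
opening: 0.0177
```

{"fn": "carry_out", "kwargs": {"plan": [[-1, 0.2, -3.6, 0, 0, 0, 0], [-1, 0.17, -3, 0, 0, 0, 0], [-1, 0.14, -2.4, 0, 0, 0, 0], [-1, 0.1, -1.7, 0, 0, 0, 0], [-1, 0.06, -1, 0, 0, 0, 0]]}}

```text
time_s: 8.75
ee_pos: [0.5411, 0.2166, 0.2646]
tool_rot: [1.0, -0.022, -0.0, 0.0]
contact_force: [-0.6, -0.8, -5.8]
opening: 0.0176
```

{"fn": "carry_out", "kwargs": {"plan": [[-1, 0.0, -0.4, 0, 0, 0, 0], [-1, 0, 0, 0, 0, 0, 0], [-1, 0, 0, 0, 0, 0, 0]]}}

```text
time_s: 9.12
ee_pos: [0.5416, 0.219, 0.2648]
tool_rot: [1.0, -0.023, 0.0, 0.0]
contact_force: [-0.6, 0.1, -6.3]
opening: 0.0179
```

```bash
python3 go.py 0.5416 0.2195 0.265 -2.57; cat > look.py <<'E'
import sys
from h import *
t=sys.argv[1]
for n in["top","wrist","scene"]:
    s=ctrl.state();p,d=vision.snapshot(n);cv2.imwrite(f"pics/{n}{t}.png",p[:,:,::-1]);np.savez(f"{n}{t}.npz",p=p,d=d,P=wcloud(d,s) if n=="wrist" else cloud(n,d))
E
python3 look.py 3
```

```text
t 9.12 pos [0.5416 0.219  0.2648] F [-0.64  0.14 -6.31] T [ 0.06 -0.01 -0.05] op 0.0179
tool cm [-0.   -0.05 -0.02] rotvec deg [ 0.01 -0.   -0.07]
```

View pics/wrist3.png

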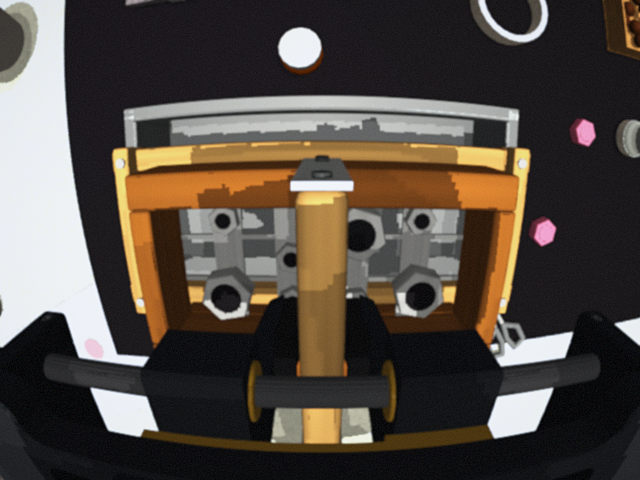

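View pics/top3.png

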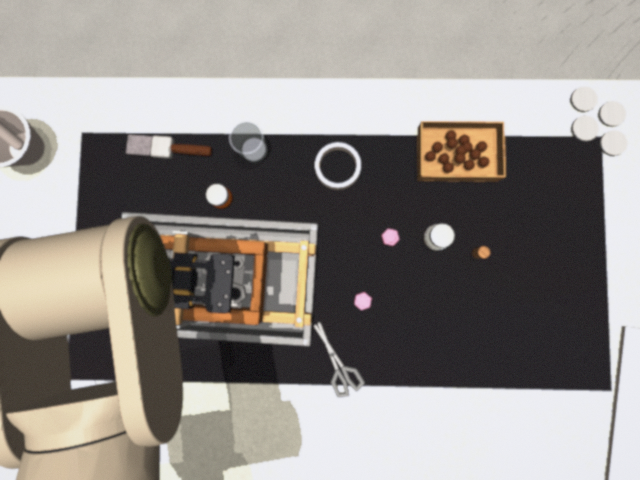

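View pics/scene3.png

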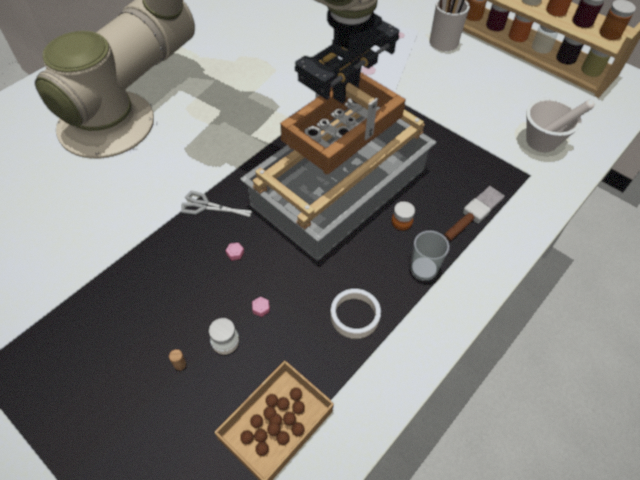

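{"fn": "carry_out", "kwargs": {"plan": [[-1, 0, -0.05, 0.6, 0, 0, 0], [-1, 0, 0, 1.2, 0, 0, 0], [-1, 0, 0, 1.2, 0, 0, 0], [-1, 0, 0, 0.6, 0, 0, 0], [-1, 0, 0, 0.2, 0, 0, 0]]}}

```text
time_s: 9.9
ee_pos: [0.5415, 0.2201, 0.2262]
tool_rot: [1.0, -0.023, -0.0, 0.0]
contact_force: [-0.2, -0.2, -6.4]
opening: 0.0176
```

{"fn": "carry_out", "kwargs": {"plan": [[-1, 0, 0, 0.2, 0, 0, 0], [-1, 0, 0, 0.2, 0, 0, 0], [-1, 0, 0, 0.2, 0, 0, 0], [-1, 0, 0, 0, 0, 0, 0]]}}

```text
time_s: 10.4
ee_pos: [0.5415, 0.2201, 0.2207]
tool_rot: [1.0, -0.023, -0.0, 0.0]
contact_force: [-0.1, -0.6, -6.5]
opening: 0.0175
```

{"fn": "carry_out", "kwargs": {"plan": [[-1, 0, 0, 0.2, 0, 0, 0], [-1, 0, 0, 0.1, 0, 0, 0], [-1, 0, 0, 0, 0, 0, 0]]}}

```text
time_s: 10.78
ee_pos: [0.5415, 0.2201, 0.2177]
tool_rot: [1.0, -0.023, -0.0, 0.0]
contact_force: [0.2, 0.3, -6.2]
opening: 0.0178
```

{"fn": "carry_out", "kwargs": {"plan": [[-1, 0, 0, 0.1, 0, 0, 0], [-1, 0, 0, 0.1, 0, 0, 0], [-1, 0, 0, 0.1, 0, 0, 0], [-1, 0, 0, 0, 0, 0, 0]]}}

```text
time_s: 11.28
ee_pos: [0.5415, 0.2201, 0.2147]
tool_rot: [1.0, -0.023, -0.0, 0.0]
contact_force: [-0.1, -0.4, -6.4]
opening: 0.0178
```

{"fn": "carry_out", "kwargs": {"plan": [[-1, 0, 0, 0.2, 0, 0, 0], [-1, 0, 0, 0.2, 0, 0, 0], [-1, 0, 0, 0.2, 0, 0, 0], [-1, 0, 0, 0, 0, 0, 0]]}}

```text
time_s: 11.78
ee_pos: [0.5415, 0.2201, 0.2085]
tool_rot: [1.0, -0.023, -0.0, 0.0]
contact_force: [-0.7, -0.5, -5.9]
opening: 0.0176
```

{"fn": "carry_out", "kwargs": {"plan": [[-1, 0, 0, 0.15, 0, 0, 0], [-1, 0, 0, 0.1, 0, 0, 0], [-1, 0, 0, 0.1, 0, 0, 0], [-1, 0, 0, 0, 0, 0, 0]]}}

```text
time_s: 12.28
ee_pos: [0.5415, 0.2201, 0.2051]
tool_rot: [1.0, -0.023, -0.0, 0.0]
contact_force: [-0.7, 0.2, -6.4]
opening: 0.0177
```

{"fn": "carry_out", "kwargs": {"plan": [[-1, 0, 0, 0.05, 0, 0, 0], [-1, 0, 0, 0.05, 0, 0, 0], [-1, 0, 0, 0, 0, 0, 0]]}}

```text
time_s: 12.65
ee_pos: [0.5416, 0.22, 0.2042]
tool_rot: [1.0, -0.023, -0.0, 0.0]
contact_force: [0.6, 0.9, -6.3]
opening: 0.0173
```

{"fn": "carry_out", "kwargs": {"plan": [[-1, 0, 0, 0.05, 0, 0, 0], [-1, 0, 0, 0, 0, 0, 0]]}}

```text
time_s: 12.9
ee_pos: [0.5415, 0.2201, 0.2037]
tool_rot: [1.0, -0.023, -0.0, 0.0]
contact_force: [0.7, 0.0, -6.5]
opening: 0.0174
```

{"fn": "carry_out", "kwargs": {"plan": [[-1, 0, 0, 0.05, 0, 0, 0], [-1, 0, 0, 0, 0, 0, 0]]}}

```text
time_s: 13.15
ee_pos: [0.5416, 0.2201, 0.2032]
tool_rot: [1.0, -0.023, 0.0, 0.0]
contact_force: [-0.1, -0.1, -6.4]
opening: 0.0172
```

{"fn": "carry_out", "kwargs": {"plan": [[-1, 0, 0, 0.05, 0, 0, 0], [-1, 0, 0, 0, 0, 0, 0]]}}

```text
time_s: 13.4
ee_pos: [0.5417, 0.2201, 0.203]
tool_rot: [1.0, -0.023, 0.0, -0.0]
contact_force: [0.5, -0.6, -4.3]
opening: 0.0176
```

{"fn": "carry_out", "kwargs": {"plan": [[-1, 0, 0, 0.05, 0, 0, 0], [-1, 0, 0, 0, 0, 0, 0]]}}

```text
time_s: 13.65
ee_pos: [0.5417, 0.2201, 0.2026]
tool_rot: [1.0, -0.023, 0.0, -0.0]
contact_force: [-0.6, -0.7, -0.5]
opening: 0.0177
```

{"fn": "carry_out", "kwargs": {"plan": [[-1, 0.1, 0, -0.05, 0, 0, 0], [-1, 0.05, 0, 0, 0, 0, 0], [-1, 0, 0, 0, 0, 0, 0]]}}

```text
time_s: 14.02
ee_pos: [0.5429, 0.2201, 0.2027]
tool_rot: [1.0, -0.023, -0.0, -0.0]
contact_force: [-1.7, 0.5, -2.6]
opening: 0.0179
```

{"fn": "carry_out", "kwargs": {"plan": [[-1, 0.05, 0, 0, 0, 0, 0], [-1, 0, 0, 0, 0, 0, 0]]}}

```text
time_s: 14.28
ee_pos: [0.5436, 0.22, 0.2027]
tool_rot: [1.0, -0.023, -0.0, -0.0]
contact_force: [-1.2, 1.4, -2.5]
opening: 0.0177
```

{"fn": "carry_out", "kwargs": {"plan": [[-1, 0.05, 0, 0, 0, 0, 0], [-1, 0, 0, 0, 0, 0, 0]]}}

```text
time_s: 14.52
ee_pos: [0.5441, 0.22, 0.2027]
tool_rot: [1.0, -0.023, 0.0, -0.0]
contact_force: [-2.9, 0.6, -2.3]
opening: 0.0176
```

{"fn": "carry_out", "kwargs": {"plan": [[-1, 0.05, 0, 0, 0, 0, 0], [-1, 0, 0, 0, 0, 0, 0]]}}

```text
time_s: 14.78
ee_pos: [0.5445, 0.22, 0.2028]
tool_rot: [1.0, -0.023, -0.0, -0.0]
contact_force: [-4.0, 0.0, -2.3]
opening: 0.0177
```

{"fn": "carry_out", "kwargs": {"plan": [[-1, -0.15, 0, 0, 0, 0, 0], [-1, -0.15, 0, 0, 0, 0, 0], [-1, -0.1, 0, 0, 0, 0, 0], [-1, 0, 0, 0, 0, 0, 0]]}}

```text
time_s: 15.28
ee_pos: [0.5407, 0.2201, 0.2028]
tool_rot: [1.0, -0.023, 0.0, 0.0]
contact_force: [2.0, -0.5, -3.7]
opening: 0.0176
```

{"fn": "carry_out", "kwargs": {"plan": [[-1, -0.05, 0, 0, 0, 0, 0], [-1, 0, 0, 0, 0, 0, 0]]}}

```text
time_s: 15.52
ee_pos: [0.5401, 0.2201, 0.2028]
tool_rot: [1.0, -0.023, 0.0, -0.0]
contact_force: [2.8, -0.4, -2.5]
opening: 0.0174
```

{"fn": "carry_out", "kwargs": {"plan": [[-1, -0.05, 0, 0, 0, 0, 0], [-1, 0, 0, 0, 0, 0, 0]]}}

```text
time_s: 15.78
ee_pos: [0.5398, 0.2202, 0.2029]
tool_rot: [1.0, -0.023, 0.0, -0.0]
contact_force: [2.7, 0.2, -2.3]
opening: 0.0177
```

{"fn": "carry_out", "kwargs": {"plan": [[-1, 0.1, 0, 0, 0, 0, 0], [-1, 0.1, 0, 0.02, 0, 0, 0], [-1, 0, 0, 0, 0, 0, 0]]}}

```text
time_s: 16.15
ee_pos: [0.5408, 0.2202, 0.2025]
tool_rot: [1.0, -0.023, -0.001, 0.0]
contact_force: [-4.3, -0.8, 0.3]
opening: 0.0175
```

{"fn": "carry_out", "kwargs": {"plan": [[-1, 0, 2, 0, 0, 0, 0], [-1, 0, -4, 0, 0, 0, 0], [-1, 0, 4, 0, 0, 0, 0], [-1, 0, -4, 0, 0, 0, 0], [-1, 0, 4, 0, 0, 0, 0]]}}

```text
time_s: 16.77
ee_pos: [0.5407, 0.203, 0.2025]
tool_rot: [1.0, -0.02, 0.001, -0.001]
contact_force: [1.4, 3.1, -0.6]
opening: 0.0173
```

{"fn": "carry_out", "kwargs": {"plan": [[-1, 0, -4, 0, 0, 0, 0], [-1, 0, 4, 0, 0, 0, 0], [-1, 0, -2, 0, 0, 0, 0], [-1, 0, 0, 0, 0, 0, 0]]}}

```text
time_s: 17.27
ee_pos: [0.5419, 0.2204, 0.2026]
tool_rot: [1.0, -0.022, 0.001, -0.0]
contact_force: [1.2, 1.9, -1.8]
opening: 0.0176
```

```bash
python3 go.py 0.5417 0.2195 0.2028 -2.57; python3 look.py 4
```

```text
t 17.27 pos [0.5419 0.2204 0.2026] F [ 1.23  1.85 -1.82] T [ 0.5  -0.14 -0.05] op 0.0176
tool cm [-0.02  0.09 -0.02] rotvec deg [-0.04 -0.06 -0.01]
```

View pics/wrist4.png

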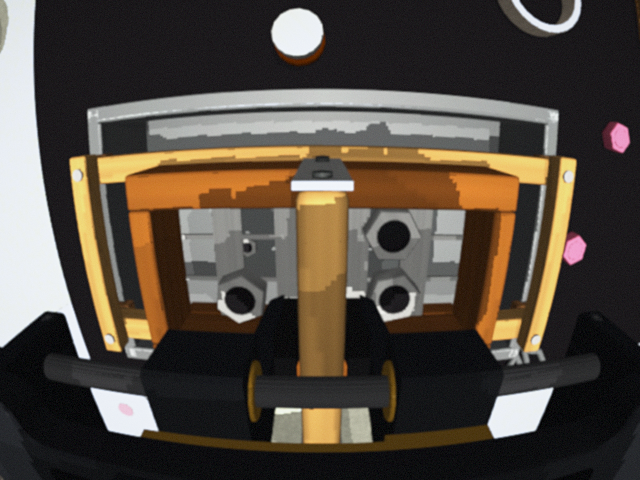

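View pics/scene4.png

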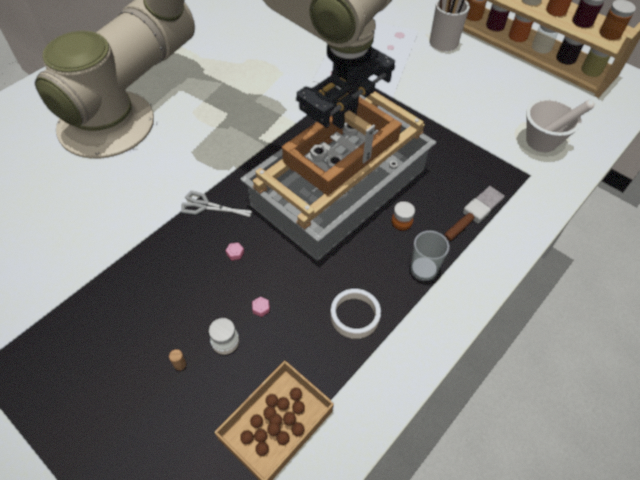

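{"fn": "carry_out", "kwargs": {"plan": [[-1, 0, 2.5, 0, 0, 0, 0], [-1, 0, -5, 0, 0, 0, 0], [-1, 0, 5, 0, 0, 0, 0], [-1, 0, -5, 0, 0, 0, 0], [-1, 0, 5, 0, 0, 0, 0]]}}

```text
time_s: 18.05
ee_pos: [0.5399, 0.2001, 0.2026]
tool_rot: [1.0, -0.018, 0.001, -0.001]
contact_force: [2.0, 2.1, -1.0]
opening: 0.0174
```

{"fn": "carry_out", "kwargs": {"plan": [[-1, 0, -5, 0, 0, 0, 0], [-1, 0, 5, 0, 0, 0, 0], [-1, 0, -5, 0, 0, 0, 0], [-1, 0, 2.5, 0, 0, 0, 0], [-1, 0, 0, 0, 0, 0, 0]]}}

```text
time_s: 18.68
ee_pos: [0.5414, 0.2191, 0.2026]
tool_rot: [1.0, -0.023, -0.0, 0.001]
contact_force: [-1.0, -2.2, -0.2]
opening: 0.0177
```

```bash
python3 go.py 0.5417 0.2195 0.2028 -2.57; python3 look.py 5; python3 - <<'E'
import numpy as np,cv2
p=np.load("wrist5.npz")["p"][180:340,140:500,::-1];a=cv2.resize(p,None,fx=2.2,fy=1.9,interpolation=cv2.INTER_CUBIC)
p=np.load("scene5.npz")["p"][70:230,240:440,::-1];b=cv2.resize(p,None,fx=1.8,fy=1.8,interpolation=cv2.INTER_CUBIC)
c=np.zeros((a.shape[0]+b.shape[0],800,3),np.uint8);c[:a.shape[0],:a.shape[1]]=a;c[a.shape[0]:,:b.shape[1]]=b
cv2.imwrite("pics/c5.png",c[:600])
E
```

```text
t 18.68 pos [0.5414 0.2191 0.2026] F [-1.03 -2.15 -0.17] T [-0.38  0.13  0.02] op 0.0177
tool cm [ 0.03 -0.04 -0.02] rotvec deg [ 0.07  0.03 -0.08]
```

View pics/c5.png

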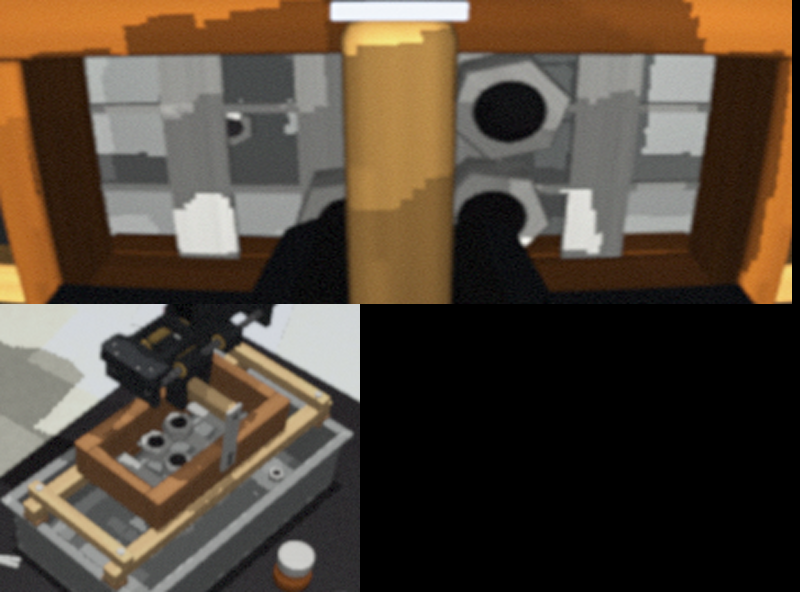

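{"fn": "carry_out", "kwargs": {"plan": [[-1, 0, 2.8, 0, 0, 0, 0], [-1, 0, -5.6, 0, 0, 0, 0], [-1, 0, 5.6, 0, 0, 0, 0], [-1, 0, -5.6, 0, 0, 0, 0], [-1, 0, 5.6, 0, 0, 0, 0]]}}

```text
time_s: 19.45
ee_pos: [0.54, 0.1996, 0.2029]
tool_rot: [1.0, -0.017, 0.002, -0.002]
contact_force: [1.9, -1.1, -3.4]
opening: 0.0175
```

{"fn": "carry_out", "kwargs": {"plan": [[-1, 0, -5.6, 0, 0, 0, 0], [-1, 0, 5.6, 0, 0, 0, 0], [-1, 0, -5.6, 0, 0, 0, 0], [-1, 0, 2.8, 0, 0, 0, 0], [-1, 0, 0, 0, 0, 0, 0]]}}

```text
time_s: 20.08
ee_pos: [0.5415, 0.2198, 0.2026]
tool_rot: [1.0, -0.023, -0.0, 0.0]
contact_force: [-0.7, -2.6, -1.0]
opening: 0.0174
```

{"fn": "carry_out", "kwargs": {"plan": [[-1, 0, -2.5, 0, 0, 0, 0], [-1, 0, 5, 0, 0, 0, 0], [-1, 0, -5, 0, 0, 0, 0], [-1, 0, 5, 0, 0, 0, 0], [-1, 0, -2.5, 0, 0, 0, 0]]}}

```text
time_s: 20.7
ee_pos: [0.5421, 0.2177, 0.2027]
tool_rot: [1.0, -0.025, 0.0, 0.001]
contact_force: [0.4, -3.0, -3.0]
opening: 0.0175
```

{"fn": "carry_out", "kwargs": {"plan": [[-1, 0, 0, 0, 0, 0, 0], [-1, 0, 0, 0, 0, 0, 0], [-1, 0, 0, 0, 0, 0, 0]]}}

```text
time_s: 21.08
ee_pos: [0.5415, 0.2203, 0.2026]
tool_rot: [1.0, -0.023, 0.0, -0.0]
contact_force: [-0.4, 3.3, -1.1]
opening: 0.0179
```

```bash
python3 go.py 0.5417 0.2195 0.2028 -2.57; python3 look.py 6; cat > comp.py <<'E'
import numpy as np,cv2,sys
t=sys.argv[1]
p=np.load(f"wrist{t}.npz")["p"][180:340,140:500,::-1];a=cv2.resize(p,None,fx=2.2,fy=1.9,interpolation=cv2.INTER_CUBIC)
p=np.load(f"scene{t}.npz")["p"][90:230,240:440,::-1];b=cv2.resize(p,None,fx=2,fy=2,interpolation=cv2.INTER_CUBIC)
p=np.load(f"top{t}.npz")["p"][200:350,100:325,::-1];d=cv2.resize(p,None,fx=1.75,fy=1.75,interpolation=cv2.INTER_CUBIC)
c=np.zeros((600,800,3),np.uint8);c[:a.shape[0],:a.shape[1]]=a;b=b[:600-a.shape[0]];c[a.shape[0]:a.shape[0]+b.shape[0],:b.shape[1]]=b
d=d[:600-a.shape[0]];c[a.shape[0]:a.shape[0]+d.shape[0],400:400+d.shape[1]]=d
cv2.imwrite(f"pics/c{t}.png",c)
E
python3 comp.py 6
```

```text
t 21.07 pos [0.5415 0.2203 0.2026] F [-0.36  3.3  -1.11] T [ 0.55 -0.    0.  ] op 0.0179
tool cm [ 0.02  0.08 -0.02] rotvec deg [-0.03 -0.01 -0.01]
```

View pics/c6.png

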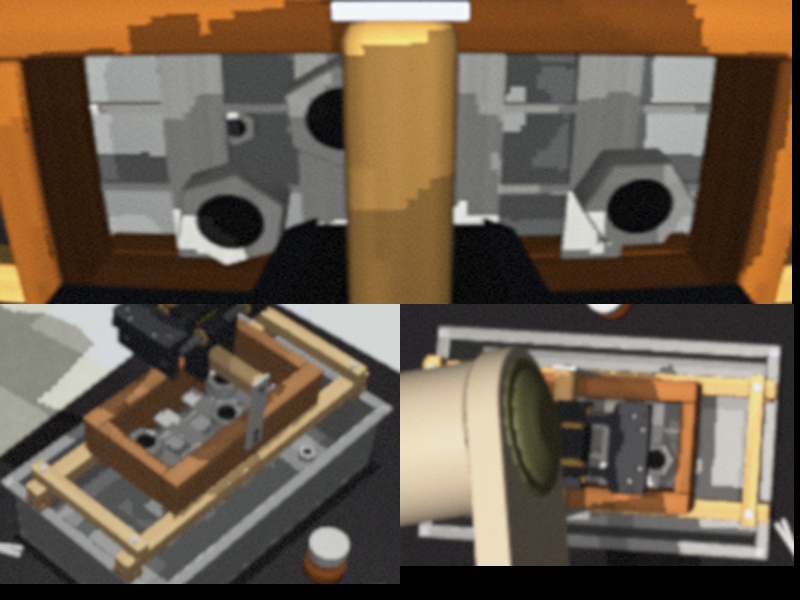

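No small nut shows on the slats and all three large ones are still in the sieve, so I'll let go, back off and check the hidden spots.

{"fn": "carry_out", "kwargs": {"plan": [[-0.5, 0, 0, 0, 0, 0, 0], [-0.2, 0, 0, 0, 0, 0, 0], [0.2, 0, 0, 0, 0, 0, 0], [0.6, 0, 0, 0, 0, 0, 0], [0.6, 0, 0, 0, 0, 0, 0]]}}

```text
time_s: 21.85
ee_pos: [0.5416, 0.2201, 0.2026]
tool_rot: [1.0, -0.023, 0.0, 0.0]
contact_force: [-0.2, -0.9, -0.5]
opening: 0.0602
```

{"fn": "carry_out", "kwargs": {"plan": [[0.6, 0, 0, 0, 0, 0, 0], [0.6, 0, 0, -0.5, 0, 0, 0], [0.6, 0, 0, -2, 0, 0, 0], [0.6, 0, 0, -3, 0, 0, 0], [0.6, 0, 0, -3, 0, 0, 0]]}}

```text
time_s: 22.48
ee_pos: [0.5415, 0.2201, 0.2888]
tool_rot: [1.0, -0.023, 0.0, 0.0]
contact_force: [-0.1, -0.5, -0.1]
opening: 0.0707
```

```bash
python3 go.py 0.5417 0.2195 0.2028 -2.57; python3 look.py 7
```

```text
t 22.48 pos [0.5415 0.2201 0.2888] F [-0.09 -0.52 -0.07] T [0.   0.   0.07] op 0.0707
tool cm [0.02 0.06 8.6 ] rotvec deg [ 0.   -0.01 -0.03]
```

View pics/wrist7.png

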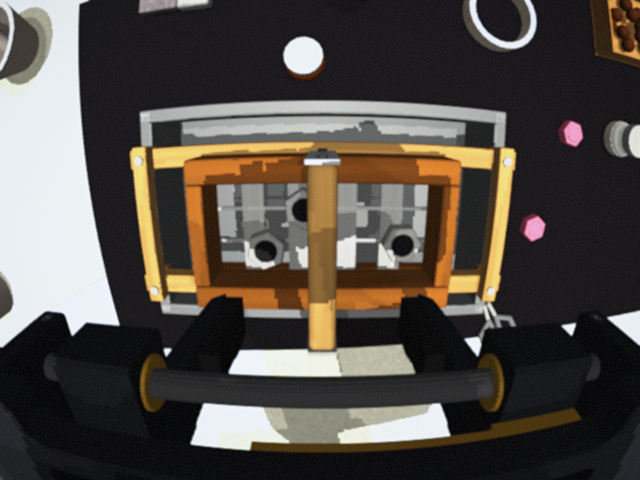

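{"fn": "carry_out", "kwargs": {"plan": [[0.6, 0, 0, -4, 0, 0, 0], [0.6, -3, 2, -4, 0, 0, 0], [0.6, -4, 5, 0, 0, 0, 0], [0.6, -4, 5, 0, 0, 0, 0], [0.6, -4, 5, 0, 0, 0, 0]]}}

```text
time_s: 23.25
ee_pos: [0.3853, 0.0595, 0.3663]
tool_rot: [1.0, -0.022, -0.001, 0.0]
contact_force: [0.0, -1.3, 0.2]
opening: 0.0707
```

{"fn": "carry_out", "kwargs": {"plan": [[0.6, -3, 5, 0, 0, 0, 0], [0.6, -2, 5, 0, 0, 0, 0], [0.6, 0, 5, 0, 0, 0, 0], [0.6, 0, 5, 0, 0, 0, 0], [0.6, 0, 0, 0, 0, 0, 0]]}}

```text
time_s: 23.88
ee_pos: [0.3276, -0.1394, 0.3661]
tool_rot: [1.0, -0.025, -0.001, -0.001]
contact_force: [0.1, 0.7, -0.2]
opening: 0.0702
```

```bash
python3 look.py 8; python3 - <<'E'
from h import *
print(ctrl.state()["time_s"])
p=np.load("top8.npz")["p"][200:350,100:325,::-1];cv2.imwrite("pics/t8.png",cv2.resize(p,None,fx=3.5,fy=3.5,interpolation=cv2.INTER_CUBIC))
p=np.load("scene8.npz")["p"][70:260,235:445,::-1];cv2.imwrite("pics/s8.png",cv2.resize(p,None,fx=3.1,fy=3.1,interpolation=cv2.INTER_CUBIC))
E
```

```text
24.025
```

View pics/t8.png

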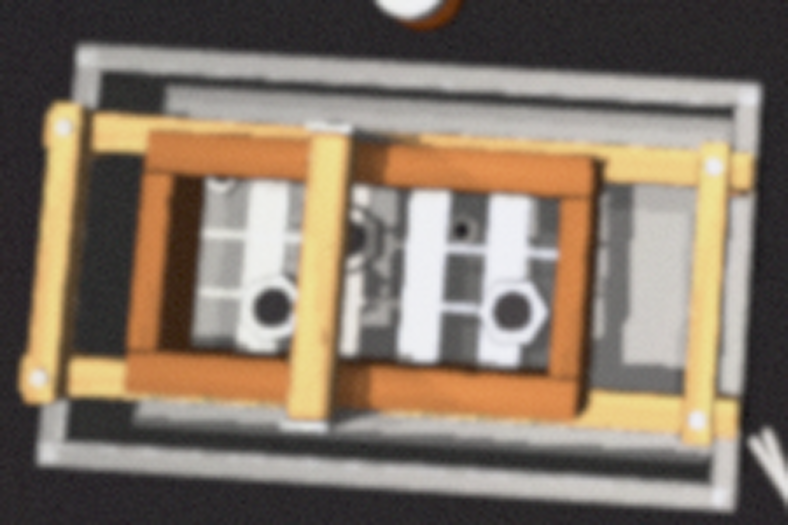

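View pics/s8.png

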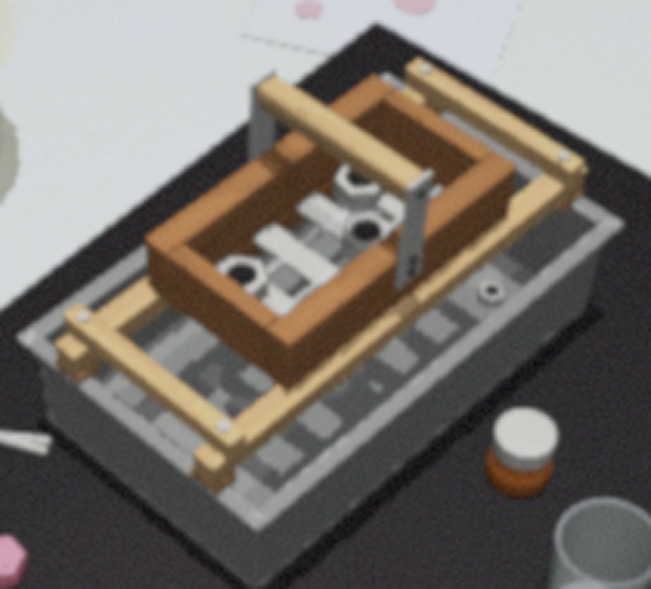

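{"fn": "carry_out", "kwargs": {"plan": [[0.6, 4, -4, 0, 0, 0, 0], [0.6, 4, -5, 0, 0, 0, 0], [0.6, 4, -5, 0, 0, 0, 0], [0.6, 4, -5, 0, 0, 0, 0], [0.6, 3, -5, 0, 0, 0, 0]]}}

```text
time_s: 24.65
ee_pos: [0.5262, 0.0944, 0.3672]
tool_rot: [1.0, -0.021, -0.0, 0.0]
contact_force: [0.9, -1.2, 1.0]
opening: 0.0706
```

{"fn": "carry_out", "kwargs": {"plan": [[0.6, 0, -1, 0, 0, 0, 0], [0.6, 0, 0, 0, 0, 0, 0]]}}

```text
time_s: 24.9
ee_pos: [0.5254, 0.102, 0.3674]
tool_rot: [1.0, -0.021, -0.0, 0.0]
contact_force: [-0.4, -0.6, -0.0]
opening: 0.0703
```

```bash
python3 - <<'E'
from h import *
print(ctrl.state()["ee_pos"])
p,d=vision.snapshot("wrist");np.savez("w9.npz",p=p,d=d);cv2.imwrite("pics/w9.png",p[:,:,::-1])
E
```

```text
[0.52538618 0.10200757 0.36743955]
```

View pics/w9.png

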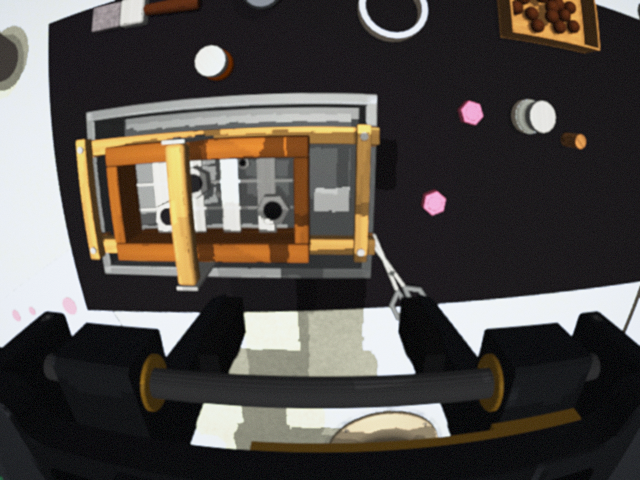

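{"fn": "carry_out", "kwargs": {"plan": [[0.6, 0, -4, 0, 0, 0, 0], [0.6, 0, -5, 0, 0, 0, 0], [0.6, 0, -6, 0, 0, 0, 0], [0.6, 0, -5, 0, 0, 0, 0], [0.6, 0, -4, 0, 0, 0, 0]]}}

```text
time_s: 25.58
ee_pos: [0.5367, 0.3409, 0.3681]
tool_rot: [1.0, -0.023, 0.0, -0.0]
contact_force: [0.3, -0.8, 0.1]
opening: 0.0707
```

{"fn": "carry_out", "kwargs": {"plan": [[0.6, 0, -3, 0, 0, 0, 0], [0.6, 0, 0, 0, 0, 0, 0]]}}

```text
time_s: 25.82
ee_pos: [0.5382, 0.3706, 0.3674]
tool_rot: [1.0, -0.022, -0.0, 0.0]
contact_force: [-0.7, -0.3, -0.6]
opening: 0.0705
```

```bash
python3 - <<'E'
from h import *
print(ctrl.state()["ee_pos"],ctrl.state()["time_s"])
p,d=vision.snapshot("wrist");np.savez("w10.npz",p=p,d=d);cv2.imwrite("pics/w10.png",p[:,:,::-1])
E
```

```text
[0.53816858 0.37061599 0.36738779] 25.825
```

View pics/w10.png

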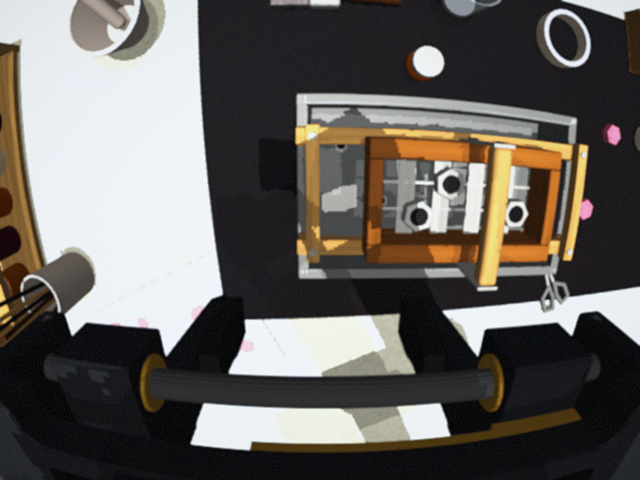

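```bash
python3 - <<'E'
from h import *
a=np.load("w9.npz")["p"][90:290,75:385,::-1];b=np.load("w10.npz")["p"][90:280,290:600,::-1]
f=lambda p:cv2.resize(np.clip(p.astype(float)*1.4,0,255).astype(np.uint8),(800,int(800/p.shape[1]*p.shape[0])),interpolation=cv2.INTER_CUBIC)
cv2.imwrite("pics/w9z.png",f(a));cv2.imwrite("pics/w10z.png",f(b))
E
```

```text
(no output)
```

View pics/w9z.png

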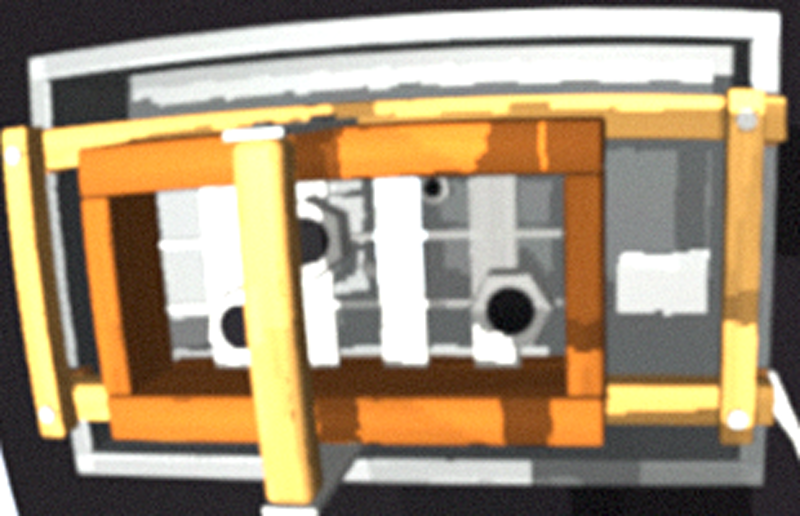

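View pics/w10z.png

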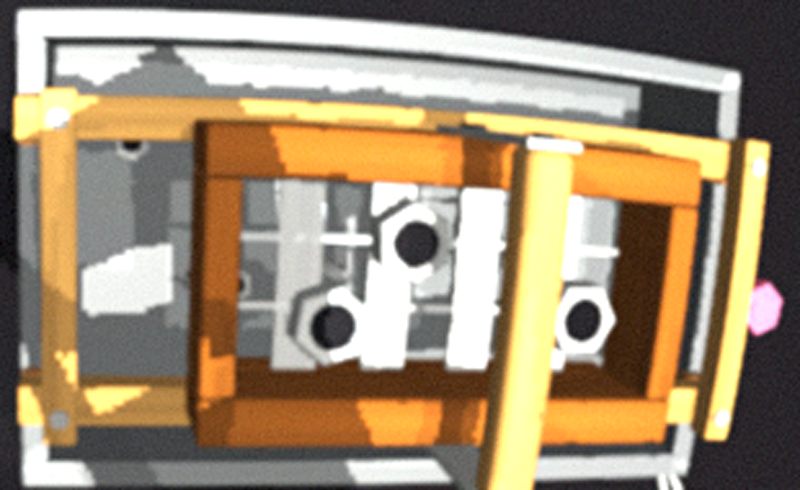

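```bash
python3 - <<'E'
from h import *
T=np.load("top8.npz")["P"];S=np.load("scene8.npz")["P"]
st=ctrl.state()
W10=wcloud(np.load("w10.npz")["d"],st)
s9=dict(st);s9["ee_pos"]=np.array([.52539,.10201,.36744]);s9["tool_rot"]=np.array([1,-.021,0,0])/np.hypot(1,.021)
W9=wcloud(np.load("w9.npz")["d"],s9)
def g(P,u,v):
    q=P[int(round(v))-3:int(round(v))+4,int(round(u))-3:int(round(u))+4].reshape(-1,3);q=q[(q[:,2]<.03)];return np.round(np.nanmedian(q,0),3),len(q)
for n,P,u,v in(("w9",W9,243.6,162.5),("w10a",W10,340.4,146.2),("w10b",W10,383,200.5),("top1",T,231.7,265.7),("top2",T,163.4,252.3),("scene",S,393,163.5)): print(n,g(P,u,v))
# bystanders & sieve heights
P=T.reshape(-1,3);m=(abs(P[:,0]-.54)<.09)&(abs(P[:,1]-.22)<.13)
q=P[m];k=(q[:,2]>.15)&(q[:,2]<.17);r=cv2.minAreaRect((q[k,:2]*1000).astype(np.float32));print("frame top z",np.median(q[k,2]),r)
for l in("small1_mid","large1_mid"):
  for n in("top","scene","wrist"):
    print(l,n,[(np.round(a["at"]).tolist(),round(a["conf"],2)) for a in vision.spot_point(n,l)])
# tub floor: bright-height map from all views of points with z 8..16mm
E
```

```text
w9 (array([0.565, 0.202, 0.014]), 49)
w10a (array([0.591, 0.343, 0.014]), 42)
w10b (array([0.518, 0.285, 0.015]), 28)
top1 (array([0.564, 0.204, 0.016]), 48)
top2 (array([0.587, 0.343, 0.014]), 31)
scene (array([0.593, 0.341, 0.015]), 49)
frame top z 0.15907470973076793 ((541.4800415039062, 219.75201416015625), (212.66917419433594, 129.24557495117188), 87.38287353515625)
small1_mid top [([248.0, 165.0], 0.57)]
small1_mid scene [([164.0, 393.0], 0.4)]
small1_mid wrist [([143.0, 339.0], 0.44)]
large1_mid top [([236.0, 389.0], 0.7), ([289.0, 178.0], 0.6), ([302.0, 360.0], 0.56), ([276.0, 225.0], 0.52)]
large1_mid scene [([249.0, 234.0], 0.7), ([195.0, 344.0], 0.7), ([134.0, 353.0], 0.63), ([307.0, 260.0], 0.6)]
large1_mid wrist [([211.0, 418.0], 0.88), ([196.0, 418.0], 0.63), ([207.0, 582.0], 0.59), ([132.0, 611.0], 0.53)]
```

```bash
python3 - <<'E'
from h import *
st=ctrl.state()
s9=dict(st);s9["ee_pos"]=np.array([.52539,.10201,.36744]);s9["tool_rot"]=np.array([1,-.021,0,0])/np.hypot(1,.021)
A=[np.load(f"{n}{t}.npz")["P"].reshape(-1,3) for n in("top","scene","wrist") for t in(4,5,6,7,8) if not(n!="wrist" and t in(4,5))]
A+= [wcloud(np.load("w10.npz")["d"],st).reshape(-1,3),wcloud(np.load("w9.npz")["d"],s9).reshape(-1,3)]
a=np.radians(-2.57);X=np.array([np.cos(a),np.sin(a)]);Y=np.array([-X[1],X[0]])
acc=np.zeros((190,330));seen=np.zeros((190,330))
for i,P in enumerate(A[-9:]):
    P=P[np.isfinite(P).all(1)];D=P[:,:2]-[.5416,.2195];x=D@X;y=D@Y
    m=(abs(x)<.094)&(abs(y)<.164)&(P[:,2]<.03)&(P[:,2]>0)
    ix=((x[m]+.095)*1000).astype(int);iy=((y[m]+.165)*1000).astype(int)
    np.add.at(seen,(ix,iy),1);np.add.at(acc,(ix,iy),P[m,2])
h=np.where(seen>0,acc/np.maximum(seen,1),0)
im=np.clip((h-.003)/.015*255,0,255).astype(np.uint8);im=cv2.applyColorMap(im,cv2.COLORMAP_JET);im[seen==0]=0
cv2.imwrite("pics/h.png",cv2.resize(im[::-1,::-1],None,fx=2.4,fy=2.4,interpolation=cv2.INTER_NEAREST))
E
```

```text
(no output)
```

View pics/h.png

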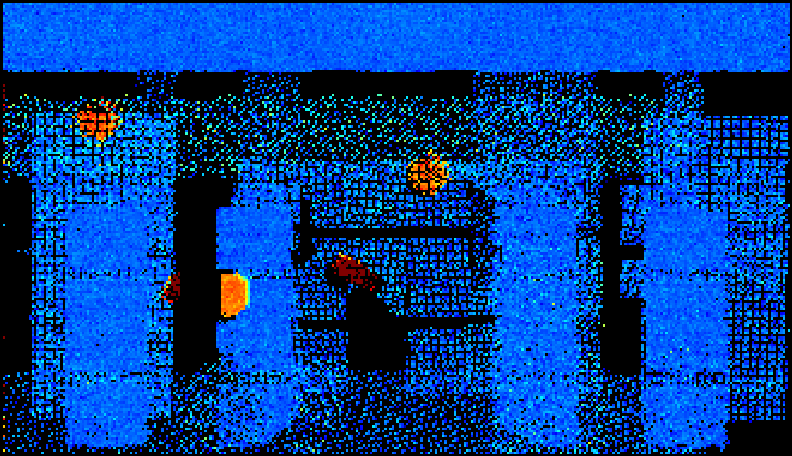

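```bash
python3 - <<'E'
from h import *
st=ctrl.state()
s9=dict(st);s9["ee_pos"]=np.array([.52539,.10201,.36744]);s9["tool_rot"]=np.array([1,-.021,0,0])/np.hypot(1,.021)
V={f"{n}{t}":np.load(f"{n}{t}.npz")["P"] for n,t in(("top",7),("scene",7),("wrist",7),("top",8),("scene",8),("wrist",6))}
V["w10"]=wcloud(np.load("w10.npz")["d"],st);V["w9"]=wcloud(np.load("w9.npz")["d"],s9)
a=np.radians(-2.57);X=np.array([np.cos(a),np.sin(a)]);Y=np.array([-X[1],X[0]])
for nm,(c,r) in dict(A=(172,290),B=(355,270),C=(235,295)).items():
    x0=(189-r/2.4)/1000-.095;y0=(329-c/2.4)/1000-.165
    for k,P in V.items():
        D=P[...,:2]-[.5416,.2195];x=D@X;y=D@Y
        m=(np.hypot(x-x0,y-y0)<.009)&(P[...,2]<.09)&(P[...,2]>.011)
        if m.sum()>2:
            v,u=np.nonzero(m);print(nm,k,m.sum(),"z",np.round(np.percentile(P[m][:,2],[5,50,95]),3),"px u",u.min(),u.max(),"v",v.min(),v.max())
E
```

```text
A wrist7 40 z [0.016 0.022 0.024] px u 238 243 v 218 227
A w10 8 z [0.016 0.017 0.019] px u 361 362 v 197 201
B top8 15 z [0.02  0.023 0.027] px u 210 214 v 283 289
B w10 72 z [0.016 0.023 0.025] px u 415 425 v 190 200
B w9 44 z [0.017 0.023 0.024] px u 216 221 v 189 198
C wrist7 50 z [0.013 0.014 0.015] px u 265 269 v 218 228
C wrist6 178 z [0.012 0.014 0.016] px u 244 256 v 239 256
C w10 39 z [0.013 0.015 0.017] px u 383 386 v 195 205
```

```bash
python3 - <<'E'
from h import *
a=np.load("top0.npz");b=np.load("top8.npz")
df=cv2.absdiff(a["p"],b["p"]).max(2)
for n,u,v in(("jar",217,195),("jar2",440,236),("tape",338,165),("cork",484,252)): print(n,df[v-16:v+16,u-26:u+26].mean())
print(ctrl.finish_job())
E
```

```text
jar 3.3052884615384617
jar2 3.0444711538461537
tape 3.2632211538461537
cork 3.875
the job is handed in; nothing more can be done
None
```

I carried the sieve level to the tub, seated it on the battens, shook the small nuts out and let go with it still seated. The job was handed in at about 26 s of the 58 s allowed.

- **Seating:** I lowered it slowly until its weight was on the battens, and felt both side walls with at most about 4 N. I centred it between them. After release, the depth image put its underside about 95 mm above the tub's underside, inside the 89–97 mm range. Its yaw was −2.6°, in line with the battens.
- **Shaking:** I held it throughout, using three sets of 4–5.6 cm strokes and a short fourth, centred about 47 mm from the stops. The forces I read, which came only at the end of each move, stayed under 5 N sideways. I never read any sign of hitting the stops.
- **Nuts:** The last views from several angles show three large nuts in the sieve and all four slats free of small ones.
- **Count in the tub:** I could identify three small nuts directly in the pictures. The other two showed only as raised spots in the depth data, which fits nuts standing on edge, so five is inferred rather than seen. The networks were little help here: they found only one small nut per camera.
- **Other items:** The before and after pictures of the jars, tape and cork match to within noise. The arm was clear of everything at the end.

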